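Stopper the solvent bottle, then present the lamp body bore-up

ROBOT

A 7-joint arm with a two-finger parallel gripper is mounted at the origin on the work surface. World frame = base frame: x ahead of the robot, y to its left, z up, the work surface at z = 0. Lengths are in mm, angles in rad, forces in N, time in s.
With the tool pointing down it reaches from about 400 to 925 mm from the base axis. Payload 5.6 kg.
Tool frame: the origin (TCP) lies at the very end of the fingers, on their centre line; the grasp point (between the pads) lies 19 mm behind it; x points along the fingers, z is the direction in which the jaws open and shut, and the axes are right-handed (so a half turn about x gives the same grasp; the last joint's range is limited). The gripper opens to 85 mm and grips with 20 to 120 N. Pads are 22 mm wide; open, the fingers measure 114 mm over their backs; the gripper's body (76 mm by 85 mm) begins 54 mm behind the grasp point. The pads swing forward as they close: fully open they stand 13 mm farther back than shut.
Start: joints at [-1.184, 0.468, -0.012, 1.603, 0.006, 1.071, -0.056], TCP at [270.887, 590.871, 231.29] pointing down, gripper open.
Joint ranges: [-2.53, 2.53], [-0.31, 2.02], [-1.57, 1.55], [0.28, 2.44], [-1.29, 4.43], [0.15, 1.84], [-2.92, 2.92]. Speed limits (rad/s): [2.57, 2.57, 3.14, 3.14, 3.14, 3.14, 3.14].

INTERFACE

Orientations are given as a unit quaternion [x, y, z, w].
In Python, from plant import * gives the robot as it stands.
- The arm moves only by the tool apply_moves, never from a script. Its arguments are lists of equal length, an entry for each row: "linear": the shift along the tool's x, y, z in cm, a list of three; "twist": the turn, a rotation vector about the tool's x, y, z in rad, a list of three; "claw": the opening in per cent of the stroke, from 0 (shut) to 100 (fully open). A call has 1 to 12 rows; each row is the pose to reach, as a shift and turn from the pose commanded when the call began, along the tool's axes at that moment; what a row does not reach only later rows make up. A row lasts 1/12 s, in which the tool goes at most 41.7 mm and 7.16 degrees, less where a joint would pass 70% of its speed; a pose out of reach is approached as far as the arm can. A call with a gripper value outside its range is refused whole. The fingers move at their own pace and stop on an object; "grip_force" is the grip in N (left out, the last holds). Time passes only in rows, so rows that repeat a pose let the fingers close. It gives the time, the measured TCP pose, the force and the opening at its end, in the units of the state.
- state(): the state, without advancing time (a new reading comes with each control period).
- get_image(name): name is "side" or "top" or "wrist"; returns a dict with "image" (480x640x3 uint8, red, green, blue), "fx", "fy", "cx", "cy" (pixels), "R" (3x3) and "t" (3): a world point X has camera coordinates R X + t; the wrist camera has in their place "T_tool_cam" (4x4, takes a point from camera to tool coordinates, whose origin is the TCP and whose axes are the tool frame's). Camera axes: x right, y down, z forward; pixel columns grow to the right and rows downward; lengths in mm; the calibration is good to about 2 mm. A picture is of the moment at which its call begins: read the wrist's pose just before it. There is no depth.
- job_done(): hands the job in, once; it reports no verdict.
Trained networks look in the newest picture that a camera, given by its name, has taken for a name from the list of things; names that differ only in an ending like _2 or _b are one class to them, and where a whole thing is asked for, a point or a joint stands for the part that bears it (a point fixed in the world has none). Each returns a list of dicts, best first, with "confidence" (0 to 1); they miss things now and then, are a little off and sometimes report something else, mostly with a low value. They report only what shows in the picture. A call takes as long as a camera call. They do not tell look-alikes from the thing itself.
- look_for(camera, name): "position" ([x, y, z] in mm, in world coordinates, good to about 4 mm: the middle of the surface that is visible of it).
The state is a dict: "t": time; "joint_pos": joint angles; "dq": joint speeds; "tau": joint torques, N m; "eef_pos": TCP position; "tcp_rot": TCP orientation; "force": force on the tool from outside, world axes, zero at the start; "wrist_torque": the same for the moment, N m; "opening": finger opening in mm.
Only numpy, scipy, OpenCV 4.12 (cv2) and the standard library are available. Lean on these libraries where they do the work, as an engineer would, in place of code of your own. Each camera call takes 0.05 s, during which the arm holds its last target. There are 200 camera calls.

TASK

First put the stopper fully home in the open solvent bottle, where it stands, and let go of it. Then pick up the square aluminium lamp body that lies on its side, turn it so that the end with the blind bore faces straight up, and finish while holding it still about a hand's breadth above the middle of the small tray, ready for me to drop the LED module in: do not put it down. Do not tip the bottle, and leave the other things on the bench alone.

Things in the scene. Friction and masses are not known exactly. Their poses are not given: they have to be found in the camera images.
- bottle: wide-necked amber glass solvent bottle with a white label, standing open and loose left or right of mid bench (the lamp body on the other side), 0.3 to 0.5 kg; 70 mm across, 130 mm tall, its round neck 41 mm across outside (45 mm at the bead) from 100 mm up. Origin: centre of its underside; z up through the neck.
- bottle_mouth (a point): centre of the bottle's mouth, level with the rim, 130 mm above the bench; the neck's bore is 33 mm in diameter and straight for 30 mm down
- stopper: white plastic stopper, 53 mm tall, 40 g, standing loose on its narrow end near mid bench: tapered plug 24 mm long (22 mm across at the foot, 29 mm at the top), collar 42 mm across and 5 mm thick, round grip above it 25 mm across and 24 mm tall. Origin: on the axis in the collar's underside (24 mm above the foot), which rests on the bottle's rim when fully home; z up through the grip.
- lamp_body: spot-lamp housing, a square bare aluminium block 44 x 44 x 68 mm lying loose on one flat side, 0.19 to 0.32 kg. One end has a blind round bore 30 mm across, 44 mm deep; the other is closed, with four dark cooling grooves round the outside within 22 mm of it. The bore faces left, right or away from the robot. Origin: centre of the block; z along its length, out of the bore; x, y square to the sides.
- bore_mouth (a point): centre of the bore's mouth on the lamp body, 34 mm from its origin along its z axis
- tray: shallow open aluminium tray fixed to the bench, 120 mm (x) by 160 mm (y), rim 20 mm high, 3 mm thick. Origin: centre of its underside.
- reel: bystander: reel of LED tape lying flat, black flanges 150 mm in diameter, 14 mm high. Origin: centre of its underside.
- driver: bystander: white box 55 x 55 mm and 105 mm tall, with an 8 mm cable gland on top. Origin: centre of its underside.
- meter: bystander: dark grey hand multimeter lying flat, 150 x 76 x 43 mm. Origin: centre of its underside.
- screwdriver: bystander: screwdriver lying on the bench, under 40 mm high. Origin: underside, near its middle; it lies along its x axis.
- tape_roll: bystander: black roll of tape lying flat, 84 mm in diameter, 19 mm high. Origin: centre of its underside.
- module: bystander: round LED module lying face up, 28 mm in diameter, 15 mm high. Origin: centre of its underside.
- tin: bystander: closed steel tin, 60 mm in diameter, 55 mm tall. Origin: centre of its underside.
Not all that is in view belongs to the job. Leave any pink or yellow look-alike of the lamp_body alone.

How it is judged (in metres and radians):
On the way, in this order (a step that is already met when the one before it is completed fails the run):
1. the stopper is fully home in the upright bottle and let go of, the lamp body still lying on the bench (horizontal distance between stopper and bottle_mouth below 0.005 m and z of stopper in the frame of bottle between 0.126 and 0.134 m and angle between stopper's own z axis and vertical below 0.12 rad and angle between bottle's own z axis and vertical below 0.08 rad and height (world z) of bottle below 0.006 m and contact force between stopper and the fingers below 0.1 N and distance of bottle from where it was at the start of the episode below 0.05 m and height (world z) of lamp_body below 0.035 m and angle between lamp_body's own z axis and vertical above 1.2 rad), for 0.2 s.
2. the lamp body is held bore-up over the tray, clear of it (contact force between lamp_body and the fingers above 1 N and angle between lamp_body's own z axis and vertical below 0.22 rad and height (world z) of lamp_body between 0.09 and 0.28 m and x of lamp_body in the frame of tray between -0.06 and 0.06 m and y of lamp_body in the frame of tray between -0.08 and 0.08 m and contact force between lamp_body and tray below 0.1 N), for 0.2 s.
At the end, for the whole second after the job is handed in: Lamp body held still, clear of the tray, bore up within 12 deg, centre inside the tray outline (60, 80 mm) and 90 to 280 mm above the bench; stopper let go, upright, collar within 4 mm of the rim, 5 mm of centre; bottle upright within 50 mm of its place (all of step 2 and horizontal distance between stopper and bottle_mouth below 0.005 m and z of stopper in the frame of bottle between 0.126 and 0.134 m and angle between stopper's own z axis and vertical below 0.12 rad and angle between bottle's own z axis and vertical below 0.08 rad and height (world z) of bottle below 0.006 m and contact force between stopper and the fingers below 0.1 N and distance of bottle from where it was at the start of the episode below 0.05 m and linear speed of lamp_body below 0.03 m/s and angular speed of lamp_body below 0.2 rad/s); the arm keeps its last pose, push and grip.
It fails at once if the bottle is tipped (angle between bottle's own z axis and vertical above 0.4 rad).
It fails at once if a bystander is pushed away by more than 30 mm: the LED tape reel, the white driver box, the hand multimeter, the screwdriver, the tape roll, the LED module, the tin (distance of any of reel, driver, meter, screwdriver, tape_roll, module, tin from where it was at the start of the episode above 0.03 m).
It also fails if it takes over 54 s, if anything falls off the work surface, if the arm or the gripper's body presses on something with over 40 N, if the wrist force passes 120 N, or if a joint passes its speed limit or range.

## Working session

There is one attempt and no reset: what is moved stays moved. The work goes in short steps, Python scripts to look and compute and a tool call to move; the robot and the scene stay as the last step left them, time stands still between calls to the robot, and variables do not carry over. Pictures are saved under pics/ and viewed, about 8 in all and at most 12, crops included, and the job is handed in when it is done.

Besides the shell and the picture viewer there is one more tool, called as name(argument=value, ...), one argument or row to a line, values as JSON. apply_moves: Moves the arm, as the interface text tells. Its arguments: {"type":"object","properties":{"linear":{"type":"array","items":{"type":"array","items":{"type":"number"}}},"twist":{"type":"array","items":{"type":"array","items":{"type":"number"}}},"claw":{"type":"array","items":{"type":"number"}},"grip_force":{"type":"number"}},"required":["linear","twist","claw"]}

```bash
mkdir -p pics
cat > h.py <<'E'
from plant import *
import numpy as np, cv2
from scipy.spatial.transform import Rotation as Rn
def snap(n,f):
    s=state(); d=get_image(n); cv2.imwrite('pics/'+f+'.png',d['image'][:,:,::-1])
    if 'R' in d: R=np.array(d['R']);t=np.array(d['t']).ravel()
    else:
        T=np.eye(4);T[:3,:3]=Rn.from_quat(s['tcp_rot']).as_matrix();T[:3,3]=s['eef_pos']
        M=np.linalg.inv(T@np.array(d['T_tool_cam']));R=M[:3,:3];t=M[:3,3]
    c=(d['fx'],d['fy'],d['cx'],d['cy'],R,t); np.save('pics/'+f+'.npy',np.array(c,dtype=object),allow_pickle=True); return c
def load(f): return np.load('pics/'+f+'.npy',allow_pickle=True)
def proj(c,X):
    p=c[4]@np.array(X,float)+c[5]; return np.round([c[0]*p[0]/p[2]+c[2],c[1]*p[1]/p[2]+c[3]],1)
def back(c,u,v,z):
    d=c[4].T@np.array([(u-c[2])/c[0],(v-c[3])/c[1],1]);o=-c[4].T@c[5]; return np.round(o+d*(z-o[2])/d[2],1)
def delta(pos,R=None):
    s=state();R0=Rn.from_quat(s['tcp_rot']);print('lin cm',np.round(R0.inv().apply(np.array(pos)-s['eef_pos'])/10,2))
    if R is not None: print('tw',np.round((R0.inv()*Rn.from_matrix(R)).as_rotvec(),3))
E
python3 - <<'E'
from h import *
s=state();print(s['t'],s['eef_pos'],Rn.from_quat(s['tcp_rot']).as_matrix().round(3))
for c in('top','side'):
    k=snap(c,c+'0')
    for n in('bottle','stopper','lamp_body','tray','reel','driver','meter','screwdriver','tape_roll','module','tin'):
        print(c,n,[(np.round(r['position']).tolist(),round(r['confidence'],2),proj(k,r['position']).tolist()) for r in look_for(c,n)[:3]])
E
```

```text
0.0 [270.67891747 590.33440701 230.3276536 ] [[-0.001 -0.909  0.417]
 [-0.002  0.417  0.909]
 [-1.    -0.    -0.002]]
top bottle [([510.0, -196.0, 90.0], 0.94, [392.9, 244.4])]
top stopper [([497.0, 12.0, 30.0], 0.63, [312.9, 253.1])]
top lamp_body [([456.0, 221.0, 44.0], 0.89, [234.3, 269.7]), ([695.0, 148.0, 37.0], 0.89, [261.3, 181.8]), ([418.0, 116.0, 44.0], 0.87, [273.8, 283.1])]
top tray [([696.0, -22.0, 6.0], 0.7, [323.6, 183.0])]
top reel [([536.0, 457.0, 16.0], 0.68, [149.2, 242.6])]
top driver [([584.0, -465.0, 105.0], 0.65, [496.4, 213.1])]
top meter [([400.0, -425.0, 36.0], 0.87, [476.8, 285.7])]
top screwdriver [([640.0, 268.0, 22.0], 0.98, [218.5, 203.5])]
top tape_roll [([638.0, -331.0, 22.0], 0.69, [435.8, 200.1])]
top module []
top tin [([386.0, 404.0, 53.0], 0.67, [163.5, 297.8])]
side bottle [([504.0, -225.0, 88.0], 0.69, [357.4, 331.8])]
side stopper [([495.0, 7.0, 29.0], 0.6, [302.8, 265.0])]
side lamp_body [([549.0, 165.0, 48.0], 0.95, [297.1, 207.9]), ([694.0, 139.0, 37.0], 0.82, [353.4, 200.8]), ([454.0, 209.0, 43.0], 0.72, [254.9, 209.4])]
side tray [([694.0, -23.0, -1.0], 0.8, [384.7, 254.2])]
side reel [([536.0, 450.0, 10.0], 0.71, [255.0, 157.4]), ([505.0, -229.0, 87.0], 0.56, [358.9, 333.7])]
side driver [([566.0, -479.0, 101.0], 0.65, [473.6, 445.5])]
side meter [([427.0, -419.0, 33.0], 0.68, [370.6, 462.4]), ([549.0, 167.0, 44.0], 0.25, [296.8, 208.3])]
side screwdriver [([633.0, 265.0, 23.0], 0.81, [311.2, 182.3])]
side tape_roll [([635.0, -338.0, 17.0], 0.76, [443.7, 372.7]), ([506.0, -226.0, 87.0], 0.63, [358.6, 331.9])]
side module []
side tin [([382.0, 395.0, 44.0], 0.83, [205.8, 173.4])]
```

View pics/top0.png

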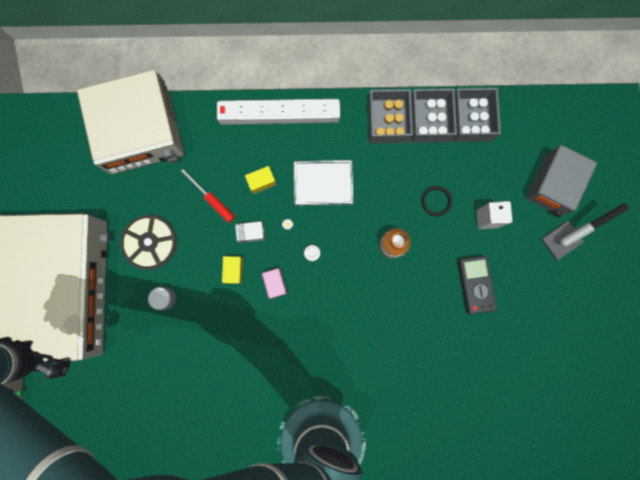

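View pics/side0.png

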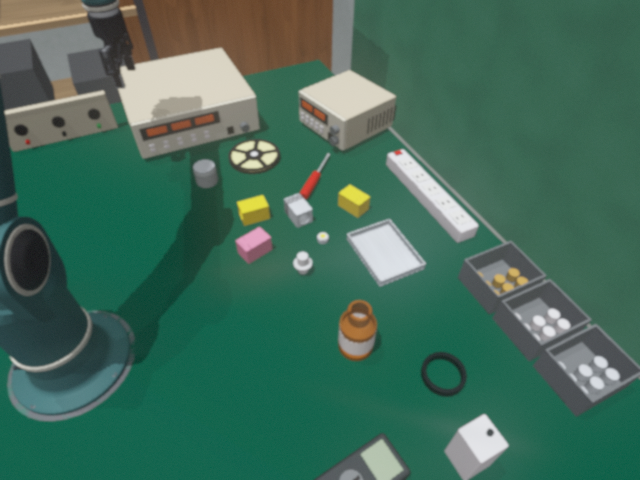

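Top picture: the lamp_body candidates are silver (249,231), yellow (232,270), yellow (260,180) and pink (274,283). Only the silver block is bare aluminium, so that's the one. The stopper is at (312,253), the bottle at (395,242), the module at (288,224) and the tray at (323,183). The side picture agrees: silver block at (298,209), stopper at (303,263). I'll confirm with an enlarged crop.

Run:
```python
from h import *
a=cv2.imread('pics/top0.png')[210:270,225:325];b=cv2.imread('pics/side0.png')[180:280,250:350]
r=lambda i,w,h:cv2.resize(i,(w,h),interpolation=cv2.INTER_CUBIC)
cv2.imwrite('pics/crop1.png',np.hstack([r(a,480,400) if 0 else r(a,400,240),np.zeros((240,0,3),np.uint8)]))
A=np.zeros((400,800,3),np.uint8);A[:240,:400]=r(a,400,240);A[:,400:]=r(b,400,400);cv2.imwrite('pics/crop1.png',A)
c=load('top0')
print(back(c,249,231,44),back(c,312.5,253,35),back(c,398,240,130),back(c,288,224,15),back(c,323.5,183,15))
s=load('side0');print(back(s,360,312,130),proj(s,[*back(c,398,240,130)[:2],130]))
```

```text
[558.9 181.6  44. ] [496.9  12.5  35. ] [ 516.5 -203.1  130. ] [580.2  78.5  15. ] [693.6 -21.7  15. ]
[ 513.5 -212.1  130. ] [359.1 307.6]
```

View pics/crop1.png

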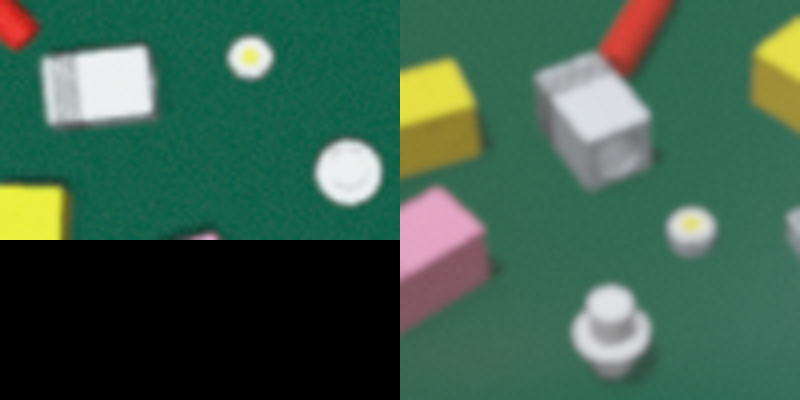

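The crop confirms it: silver block, grooves at its left (+y) end, bore facing right (-y). I'm moving over the stopper.

apply_moves(
  linear=[
    [0.5,-3,-3],
    [1,-6.5,-6.2],
    [1.5,-10,-9.6],
    [2,-13,-12.5],
    [2.5,-16,-15.4],
    [3,-19,-18.3],
    [3,-22,-21.2],
    [3,-25,-24.1],
    [3,-28,-27],
    [3,-31,-29.9],
    [3,-34,-32.8],
    [3,-37,-35.7],
  ],
  twist=[
    [0.08,0,0],
    [0.16,0,0],
    [0.25,0,0],
    [0.33,0,0],
    [0.42,0,0],
    [0.5,0,0],
    [0.58,0,0],
    [0.66,0,0],
    [0.74,0,0],
    [0.83,0,0],
    [0.91,0,0],
    [1.0,0,0],
  ],
  claw=[100,100,100,100,100,100,100,100,100,100,100,100],
  grip_force=40,
)

```text
t: 2.2
eef_pos: [453.2, 125.0, 201.8]
tcp_rot: [-0.048, 0.705, 0.049, 0.706]
force: [1.2, -0.8, -0.7]
opening: 85.4
```

Run:
```python
from h import *
s=state();print(s['t'],s['eef_pos'],s['joint_pos'])
delta([497,12,200],[[0,-1,0],[0,0,1],[-1,0,0]])
print(np.round(get_image('wrist')['T_tool_cam'],2))
```

```text
2.2 [453.18262428 125.03967075 201.76924261] [-0.67121237  0.19920069  0.37422598  2.07977631 -0.09485309  0.87710199
 -0.10591744]
lin cm [  0.17 -11.8    2.79]
tw [-1.434e+00  1.000e-03  0.000e+00]
[[  -0.     -0.29    0.96 -143.01]
 [   0.     -0.96   -0.29   72.4 ]
 [   1.      0.      0.     -0.15]
 [   0.      0.      0.      1.  ]]
```

apply_moves(
  linear=[
    [0.2,-4,0.9],
    [0.2,-8,1.9],
    [0.2,-11.8,2.8],
    [0.2,-11.8,2.8],
    [0.2,-11.8,2.8],
  ],
  twist=[
    [0.07,0,0],
    [0.137,0,0],
    [0.137,0,0],
    [0.137,0,0],
    [0.137,0,0],
  ],
  claw=[100,100,100,100,100],
)

```text
t: 2.67
eef_pos: [497.6, 11.7, 199.5]
tcp_rot: [0.0, 0.707, -0.0, 0.707]
force: [-0.1, 0.6, 0.0]
opening: 85.8
```

Run:
```python
from h import *
s=state();print(s['t'],s['eef_pos'],Rn.from_quat(s['tcp_rot']).as_matrix().round(3))
c=snap('wrist','w1')
print(look_for('wrist','stopper')[:2],proj(c,[497,12,53]),proj(c,[497,12,24]))
```

```text
2.6667 [497.57059106  11.7432697  199.47481574] [[ 0.001  0.001  1.   ]
 [-0.001  1.    -0.001]
 [-1.    -0.001  0.001]]
[{'position': [501.1, 17.1, 29.6], 'confidence': 0.73}] [321.5 221.4] [321.5 214. ]
```

View pics/w1.png

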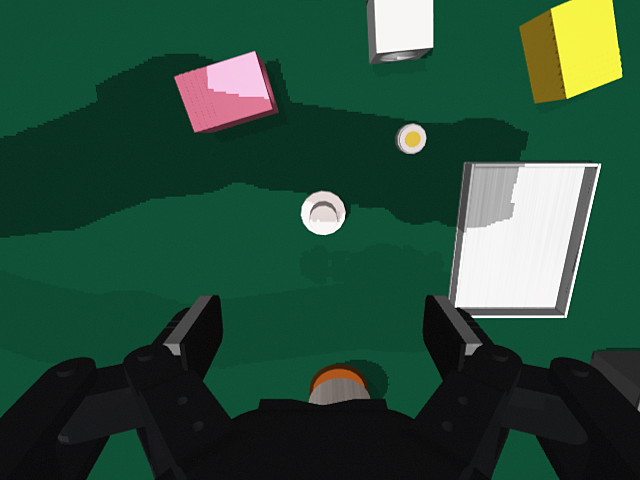

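The wrist picture shows the stopper collar at (323,213), the lamp body with its bore towards us at (400,30), the module at (411,138) and the tray at (525,240).

Run:
```python
from h import *
c=load('w1')
p=back(c,323,213,29);print(p,back(c,323,213,53)); delta([p[0],p[1],33])
print(back(c,370,63,0),back(c,433,48,44),back(c,373,53,44),back(c,367,0,44),back(c,432,0,44))
```

```text
[498.4  14.1  29. ] [498.3  19.5  53. ]
lin cm [16.62 -0.08  0.17]
[541.  146.5   0. ] [584.2 149.1  44. ] [537.4 145.6  44. ] [531.4 181.5  44. ] [580.4 181.5  44. ]
```

apply_moves(
  linear=[
    [4,0.2,0.1],
    [8,0.2,0.1],
    [11,0.2,0.1],
    [13.5,0.2,0.1],
    [15.3,0.2,0.1],
    [16.5,0.2,0.1],
    [16.6,0.2,0.1],
    [16.6,0.2,0.1],
  ],
  twist=[
    [0,0,0],
    [0,0,0],
    [0,0,0],
    [0,0,0],
    [0,0,0],
    [0,0,0],
    [0,0,0],
    [0,0,0],
  ],
  claw=[100,100,100,100,100,100,60,30],
)

```text
t: 3.43
eef_pos: [497.8, 16.9, 33.2]
tcp_rot: [-0.002, 0.707, 0.002, 0.707]
force: [0.5, -0.3, 0.1]
opening: 64.0
```

apply_moves(
  linear=[
    [0,0,0],
    [0,0,0],
    [0,0,0],
    [0,0,0],
    [0,0,0],
    [0,0,0],
    [0,0,0],
  ],
  twist=[
    [0,0,0],
    [0,0,0],
    [0,0,0],
    [0,0,0],
    [0,0,0],
    [0,0,0],
    [0,0,0],
  ],
  claw=[10,0,0,0,0,0,0],
)

```text
t: 4.02
eef_pos: [498.8, 16.2, 34.6]
tcp_rot: [-0.001, 0.706, 0.002, 0.708]
force: [-0.9, 0.2, 6.3]
opening: 23.4
```

Run:
```python
from h import *
s=state();print(s['t'],s['eef_pos'],s['opening'],s['force'])
snap('wrist','w2')
```

```text
4.0167 [498.83101839  16.19867952  34.55764953] 23.354645044237394 [-0.9405438   0.1642128   6.28178305]
```

View pics/w2.png

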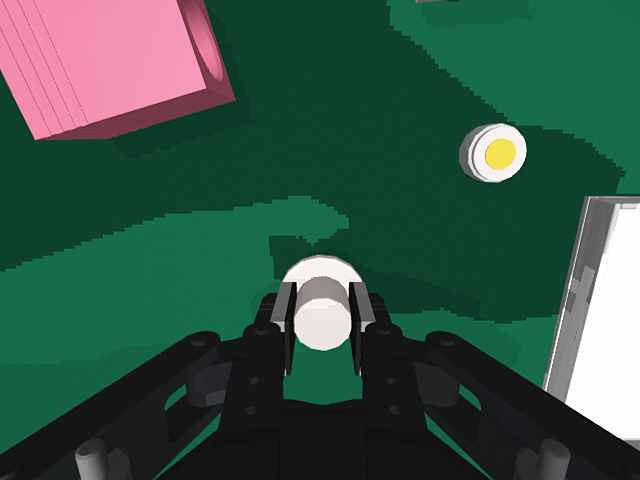

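The stopper is gripped, with its grip at (322,315) between the pads and upright. I'm lifting it and passing beyond the bottle so the wrist camera can see the mouth.

apply_moves(
  linear=[
    [-3,0,0],
    [-7,0,0],
    [-11,0,0],
    [-14.5,-2,0.2],
    [-17.5,-5,0.5],
    [-18,-9,0.8],
    [-18,-13,1.2],
    [-18,-17,1.5],
    [-18,-21,1.7],
    [-18,-24.5,1.7],
    [-18,-27,1.7],
    [-18,-27.6,1.7],
  ],
  twist=[
    [0,0,0],
    [0,0,0],
    [0,0,0],
    [0,0,0],
    [0,0,0],
    [0,0,0],
    [0,0,0],
    [0,0,0],
    [0,0,0],
    [0,0,0],
    [0,0,0],
    [0,0,0],
  ],
  claw=[0,0,0,0,0,0,0,0,0,0,0,0],
)

```text
t: 5.07
eef_pos: [514.7, -265.7, 214.2]
tcp_rot: [-0.0, 0.707, -0.002, 0.707]
force: [0.1, -0.5, 0.5]
opening: 23.3
```

apply_moves(
  linear=[
    [0,0,0],
    [0,0,0],
    [0,0,0],
  ],
  twist=[
    [0,0,0],
    [0,0,0],
    [0,0,0],
  ],
  claw=[0,0,0],
)

```text
t: 5.32
eef_pos: [516.4, -257.9, 213.2]
tcp_rot: [-0.002, 0.707, 0.003, 0.707]
force: [-0.4, 0.5, -0.7]
opening: 23.7
```

Run:
```python
from h import *
s=state();print(s['t'],s['eef_pos'],s['opening'],s['force'])
c=snap('wrist','w3');print(proj(c,[515,-207,130]))
print(look_for('wrist','bottle_mouth')[:1],look_for('wrist','bottle')[:1])
```

```text
5.3167 [ 516.42378633 -257.92584122  213.2363035 ] 23.699527743246048 [-0.39462937  0.52351943 -0.72120855]
[320.7 169.5]
[{'position': [519.7, -207.1, 90.6], 'confidence': 0.76}] [{'position': [516.9, -201.2, 88.3], 'confidence': 0.6}]
```

View pics/w3.png

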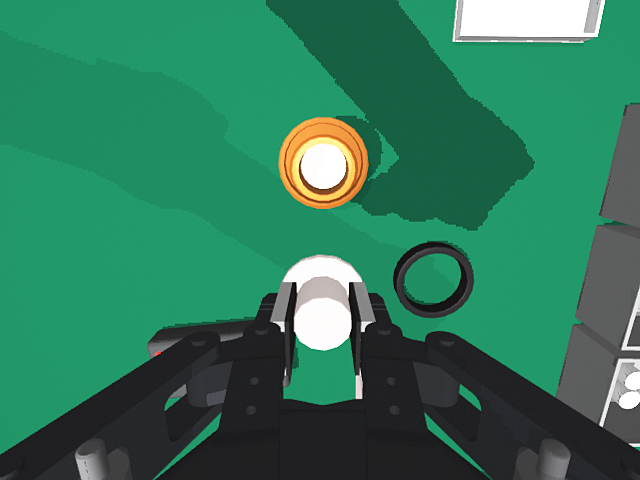

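The bottle is at (323,163) and its rim is around (324,168). I'll take colour profiles for the rim edges.

Run:
```python
from h import *
im=cv2.imread('pics/w3.png');c=load('w3')
cv2.imwrite('pics/crop2.png',cv2.resize(im[100:220,260:390],None,fx=5,fy=5,interpolation=cv2.INTER_NEAREST)[:600])
for z in(130,125):
  r=abs(proj(c,[515-22.5,-207,z])-proj(c,[515+22.5,-207,z]))[0];print('bead px',r,'bore px',r*33/45,'41 px',r*41/45)
```

```text
bead px 69.09999999999997 bore px 50.673333333333304 41 px 62.95777777777774
bead px 67.69999999999999 bore px 49.646666666666654 41 px 61.68222222222221
```

View pics/crop2.png

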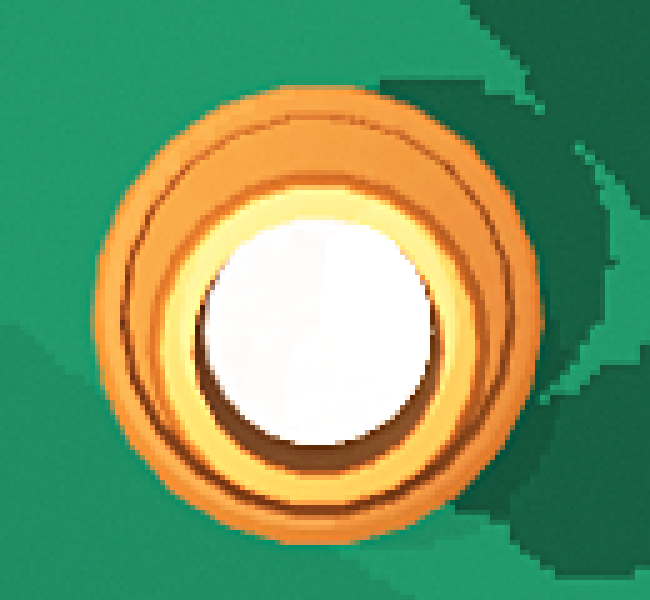

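Run:
```python
from h import *
c=load('w3');m=back(c,323.5,169.2,130)
im=cv2.imread('pics/w3.png');w=(im.min(2)>170).astype(int)
for r in(300,310,320,330,340):x=np.where(w[r,292:356])[0];print(r,x.min()+292,x.max()+292)
x=np.where(w[250:360,323])[0]+250;print(x.min(),x.max())
for zt in (213.2+19,213.2+21):
  g=back(c,323,321,zt);print(m,g,m-g, back(c,322,274,zt-24))
  print(abs(proj(c,g+[12.5,0,0])-proj(c,g-[12.5,0,0]))[0],proj(c,g-[0,12.5,0]))
q=[state()['eef_pos'] for _ in range(3)];print(q)
```

```text
300 297 347
310 296 349
320 294 350
330 294 350
340 299 344
255 349
[ 516.9 -206.8  130. ] [ 516.7 -258.2  232.2] [   0.2   51.4 -102.2] [ 516.2 -247.6  208.2]
61.30000000000001 [322.9 347.5]
[ 516.9 -206.8  130. ] [ 516.6 -257.1  234.2] [   0.3   50.3 -104.2] [ 516.2 -246.8  210.2]
62.30000000000001 [322.7 348.1]
[array([ 516.52404768, -258.21564462,  213.3120185 ]), array([ 516.52404768, -258.21564462,  213.3120185 ]), array([ 516.52404768, -258.21564462,  213.3120185 ])]
```

apply_moves(
  linear=[
    [0,2.5,0],
    [0,4.5,0],
    [0,5.1,0],
    [0,5.1,0],
    [0,5.1,0],
    [1.5,5.1,0],
    [3,5.1,0],
    [4.3,5.1,0],
    [5.3,5.1,0],
    [6,5.1,0],
    [6.5,5.1,0],
    [6.8,5.1,0],
  ],
  twist=[
    [0,0,0],
    [0,0,0],
    [0,0,0],
    [0,0,0],
    [0,0,0],
    [0,0,0],
    [0,0,0],
    [0,0,0],
    [0,0,0],
    [0,0,0],
    [0,0,0],
    [0,0,0],
  ],
  claw=[0,0,0,0,0,0,0,0,0,0,0,0],
)

```text
t: 6.47
eef_pos: [515.9, -209.3, 145.0]
tcp_rot: [-0.001, 0.707, 0.001, 0.707]
force: [0.9, 1.2, 0.7]
opening: 23.3
```

apply_moves(
  linear=[
    [0.2,0,0],
    [0.4,0,0],
    [0.5,0,0],
    [0.5,0,0],
  ],
  twist=[
    [0,0,0],
    [0,0,0],
    [0,0,0],
    [0,0,0],
  ],
  claw=[0,0,0,0],
)

```text
t: 6.8
eef_pos: [516.6, -208.8, 141.0]
tcp_rot: [-0.001, 0.707, 0.002, 0.708]
force: [0.1, 1.5, 3.0]
opening: 23.4
```

apply_moves(
  linear=[
    [0.1,0,0],
    [0.2,0,0],
    [0.2,0,0],
  ],
  twist=[
    [0,0,0],
    [0,0,0],
    [0,0,0],
  ],
  claw=[0,0,0],
)

```text
t: 7.05
eef_pos: [517.5, -209.1, 140.8]
tcp_rot: [-0.001, 0.706, 0.002, 0.708]
force: [-1.9, 3.2, 16.5]
opening: 23.4
```

Run:
```python
from h import *
s=state();print(s['t'],s['eef_pos'],s['opening'],s['force'])
a=snap('wrist','w4');b=snap('side','s4')
i=cv2.imread('pics/s4.png')
p=proj(b,[517,-207,130]).astype(int);print(p)
A=cv2.imread('pics/w4.png');B=cv2.resize(i[p[1]-60:p[1]+60,p[0]-50:p[0]+50],(400,480),interpolation=cv2.INTER_CUBIC)
cv2.imwrite('pics/c4.png',np.hstack([A[:,120:520],B]))
```

```text
7.05 [ 517.48900781 -209.0673009   140.8121139 ] 23.42983762155784 [-1.91129786  3.22902489 16.46990026]
[360 309]
```

View pics/c4.png

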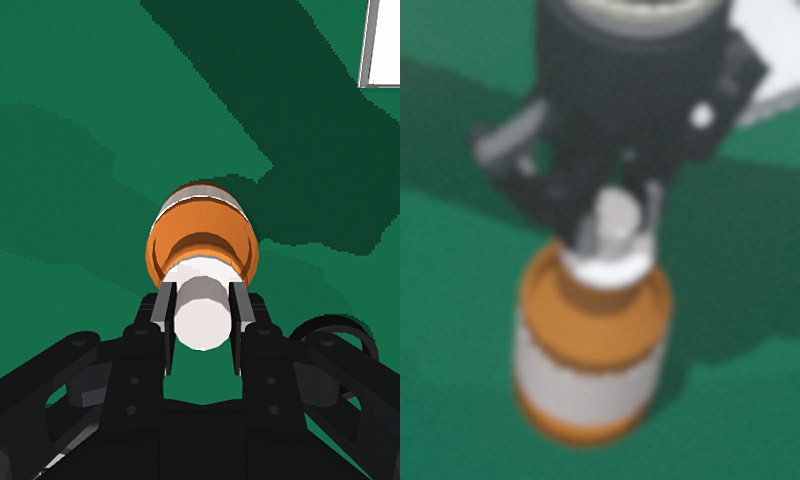

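The stopper is pressed against the rim: 16 N, and 106 mm above its bench height, as expected. I'll ease off and let go.

apply_moves(
  linear=[
    [-0.15,0,0],
    [-0.15,0,0],
    [-0.15,0,0],
    [-0.15,0,0],
    [-0.15,0,0],
    [-0.15,0,0],
    [-0.15,0,0],
    [-0.3,0,0],
    [-2,0,0],
    [-5,0,0],
    [-8,0,0],
    [-8,0,0],
  ],
  twist=[
    [0,0,0],
    [0,0,0],
    [0,0,0],
    [0,0,0],
    [0,0,0],
    [0,0,0],
    [0,0,0],
    [0,0,0],
    [0,0,0],
    [0,0,0],
    [0,0,0],
    [0,0,0],
  ],
  claw=[0,20,40,60,80,100,100,100,100,100,100,100],
)

```text
t: 8.15
eef_pos: [518.8, -210.7, 223.7]
tcp_rot: [-0.002, 0.704, 0.0, 0.71]
force: [0.6, -1.0, 0.3]
opening: 85.4
```

Run:
```python
from h import *
s=state();print(s['t'],s['eef_pos'],s['opening'],s['force'])
a=snap('wrist','w5');b=snap('side','s5')
i=cv2.imread('pics/s5.png')
p=proj(b,[517,-207,130]).astype(int)
print('rim',proj(a,[517,-207,130]),'collar top',proj(a,[517,-207,135]),'griptop',proj(a,[517,-207,159]),'side griptop',4*(proj(b,[517,-207,159])-p)+[600,240])
A=cv2.imread('pics/w5.png');B=cv2.resize(i[p[1]-60:p[1]+60,p[0]-50:p[0]+50],(400,480),interpolation=cv2.INTER_CUBIC)
cv2.imwrite('pics/c5.png',np.hstack([A[:,120:520],B]))
```

```text
8.15 [ 518.75550113 -210.69059832  223.6621981 ] 85.3913309353165 [ 0.59552598 -0.98691813  0.28809991]
rim [318.7 234.3] collar top [318.7 236.3] griptop [318.7 247. ] side griptop [606. 204.]
```

View pics/c5.png

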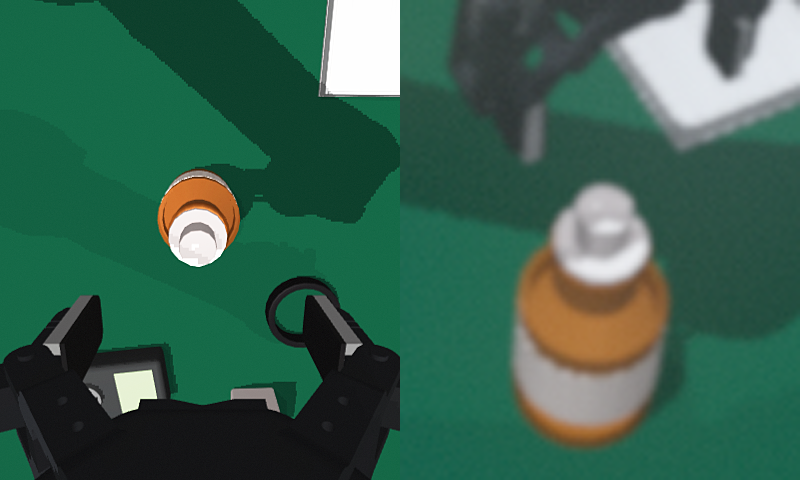

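The stopper sits flush and upright in the bottle at (200,240), and the side view agrees. Next is the lamp body: I'll stage with the tool tilted.

```bash
cat >> h.py <<'E'
D=np.array([[0,0,1],[0,1,0],[-1,0,0.]])
def frame(psi,tilt): return Rn.from_euler('z',psi).as_matrix()@Rn.from_euler('x',tilt).as_matrix()@D
E
python3 - <<'E'
from h import *
print(state()['joint_pos'])
R=frame(.12,.5);print(R.round(3));delta(np.array([556.4,190.5,10.3])-150*R[:,0],R)
E
```

```text
[-0.13716786  0.34932676  0.57488646  1.87732621 -0.22750279  0.9771058
  0.54200322]
[[-0.057 -0.105  0.993]
 [ 0.476  0.871  0.12 ]
 [-0.878  0.479  0.   ]]
lin cm [ 7.75 32.81  4.96]
tw [-0.113  0.032  0.5  ]
```

apply_moves(
  linear=[
    [0,3,0.5],
    [0,6.5,1],
    [0,10.5,1.5],
    [1,14.5,2],
    [2,18.5,2.8],
    [3,22,3.5],
    [4.5,25.5,4],
    [6,28.5,4.5],
    [7,31,5],
    [7.7,32.8,5],
    [7.7,32.8,5],
    [7.7,32.8,5],
  ],
  twist=[
    [0,0,0.05],
    [-0.02,0,0.1],
    [-0.04,0.01,0.15],
    [-0.06,0.01,0.2],
    [-0.08,0.02,0.26],
    [-0.1,0.02,0.32],
    [-0.11,0.02,0.38],
    [-0.11,0.03,0.44],
    [-0.11,0.03,0.5],
    [-0.11,0.03,0.5],
    [-0.11,0.03,0.5],
    [-0.11,0.03,0.5],
  ],
  claw=[100,100,100,100,100,90,80,80,80,80,80,80],
)

```text
t: 9.25
eef_pos: [563.2, 119.7, 139.6]
tcp_rot: [0.135, 0.696, 0.215, 0.672]
force: [0.1, -1.3, 1.1]
opening: 68.3
```

Run:
```python
from h import *
s=state();print(s['t'],s['eef_pos'],s['opening'],s['joint_pos'])
R=frame(.12,.5);delta(np.array([556.4,190.5,10.3])-150*R[:,0],R)
c=snap('wrist','w6');L=Rn.from_euler('z',.12).as_matrix()
for a in[(-22,-34),(22,-34),(22,34),(-22,34)]: print(proj(c,L@[*a,22]+[557.5,181.5,22]))
```

```text
9.25 [563.23268197 119.72895865 139.5759769 ] 68.31909752413168 [-0.20043267  0.52423318  0.25048265  1.88017449 -0.76481122  0.99332635
  0.6491217 ]
lin cm [-0.25  0.04  0.17]
tw [-0.004 -0.004 -0.001]
[296.  265.6]
[354.6 265.5]
[352.8 180. ]
[297.3 180.2]
```

View pics/w6.png

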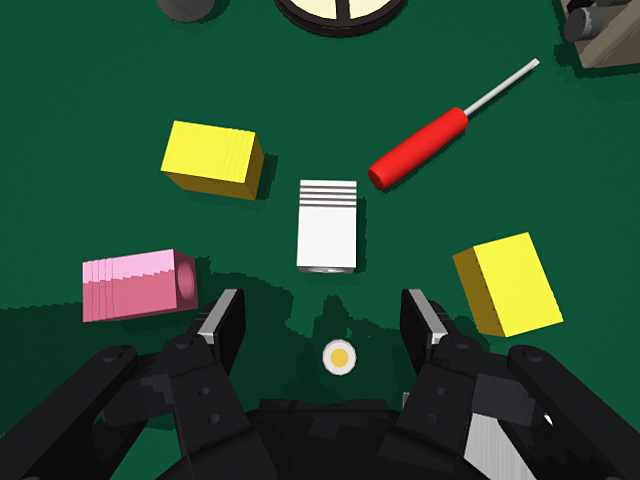

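The block's top corners, (300,181) to (356,265), match my prediction within 3 px. The screwdriver handle ends near (375,180), so I'll grip slightly towards the bore with a narrower opening.

apply_moves(
  linear=[
    [3,-0.35,0.1],
    [6.5,-0.35,0.1],
    [9.5,-0.35,0.1],
    [12,-0.35,0.1],
    [13.8,-0.35,0.1],
    [14.8,-0.35,0.1],
    [14.8,-0.35,0.1],
    [14.8,-0.35,0.1],
  ],
  twist=[
    [0,0,0],
    [0,0,0],
    [0,0,0],
    [0,0,0],
    [0,0,0],
    [0,0,0],
    [0,0,0],
    [0,0,0],
  ],
  claw=[72,72,72,72,72,72,72,60],
  grip_force=80,
)

```text
t: 9.97
eef_pos: [558.1, 185.7, 10.2]
tcp_rot: [0.135, 0.695, 0.214, 0.674]
force: [0.2, -1.2, -0.0]
opening: 51.9
```

apply_moves(
  linear=[
    [0,0,0],
    [0,0,0],
    [0,0,0],
    [0,0,0],
    [0,0,0],
    [0,0,0],
  ],
  twist=[
    [0,0,0],
    [0,0,0],
    [0,0,0],
    [0,0,0],
    [0,0,0],
    [0,0,0],
  ],
  claw=[40,20,0,0,0,0],
)

```text
t: 10.47
eef_pos: [559.0, 185.3, 11.1]
tcp_rot: [0.135, 0.694, 0.214, 0.674]
force: [-0.2, -5.9, 6.6]
opening: 43.0
```

Run:
```python
from h import *
s=state();print(s['t'],s['eef_pos'],s['opening'],s['force'],s['joint_pos'])
for psi in(0.12,.6,1.0,1.5):
  R=frame(psi,.5-np.pi/2);print(psi);delta(np.array([694,-22,185])+19*R[:,0],R)
print(frame(.12,.5).T@[0,0,150])
```

```text
10.4667 [558.97477492 185.28440111  11.10140011] 42.969568597770056 [-0.24367401 -5.92808454  6.59611539] [-0.22510367  0.7228028   0.13523724  1.91326708 -0.94473098  0.75516359
  0.77848051]
0.12
lin cm [-25.86 -13.01  11.06]
tw [-6.00e-03 -1.00e-03 -1.57e+00]
0.6
lin cm [-25.77 -12.84  11.83]
tw [-0.516 -0.15  -1.536]
1.0
lin cm [-25.57 -12.47  12.35]
tw [-0.938 -0.274 -1.457]
1.5
lin cm [-25.21 -11.82  12.69]
tw [-1.454 -0.426 -1.29 ]
[-131.63738428   71.91383079    0.        ]
```

The lamp body is gripped at 43 mm. I'm lifting it straight up.

apply_moves(
  linear=[
    [-1.3,0.7,0],
    [-3.9,2.1,0],
    [-7,3.8,0],
    [-10,5.5,0],
    [-13,7.1,0],
    [-15,8.2,0],
    [-15,8.2,0],
  ],
  twist=[
    [0,0,0],
    [0,0,0],
    [0,0,0],
    [0,0,0],
    [0,0,0],
    [0,0,0],
    [0,0,0],
  ],
  claw=[0,0,0,0,0,0,0],
)

```text
t: 11.05
eef_pos: [560.5, 187.2, 186.5]
tcp_rot: [0.135, 0.691, 0.216, 0.676]
force: [0.5, -0.4, -2.5]
opening: 43.5
```

Run:
```python
from h import *
s=state();print(s['t'],s['eef_pos'],s['opening'],s['force'],s['joint_pos'])
for psi in(0.12,.6):
  R=frame(psi,.5-np.pi/2);print(psi);delta(np.array([694,-22,185])+19*R[:,0],R)
```

```text
11.05 [560.45806457 187.21673415 186.46134157] 43.481779306138954 [ 0.47443173 -0.44823659 -2.52411634] [-0.31627998  0.44763016  0.24696388  1.86871515 -0.7500416   0.99308305
  0.49856828]
0.12
lin cm [-10.54 -21.59  10.83]
tw [-0.006  0.007 -1.573]
0.6
lin cm [-10.45 -21.43  11.59]
tw [-0.517 -0.142 -1.537]
```

apply_moves(
  linear=[
    [-0.5,-1,0.5],
    [-1.4,-3,1.5],
    [-2.3,-5,2.6],
    [-3.2,-7,3.7],
    [-4.1,-9,4.8],
    [-5,-11,5.9],
    [-6,-13,7],
    [-7,-15,8.1],
    [-8,-17,9.2],
    [-9,-18.5,10],
    [-9.8,-20,10.8],
    [-10.4,-21.4,11.6],
  ],
  twist=[
    [-0.02,-0.005,-0.06],
    [-0.05,-0.014,-0.15],
    [-0.09,-0.024,-0.26],
    [-0.13,-0.035,-0.37],
    [-0.165,-0.045,-0.48],
    [-0.2,-0.055,-0.59],
    [-0.24,-0.065,-0.7],
    [-0.275,-0.075,-0.81],
    [-0.31,-0.085,-0.92],
    [-0.35,-0.095,-1.03],
    [-0.38,-0.105,-1.14],
    [-0.42,-0.115,-1.25],
  ],
  claw=[0,0,0,0,0,0,0,0,0,0,0,0],
)

```text
t: 12.05
eef_pos: [701.0, -35.7, 169.3]
tcp_rot: [-0.418, 0.547, -0.093, 0.719]
force: [0.9, -1.2, -4.1]
opening: 43.2
```

Run:
```python
from h import *
s=state();print(s['t'],s['eef_pos'],s['opening'],s['force'],s['joint_pos'])
R=frame(.6,.5-np.pi/2);delta(np.array([694,-22,185])+19*R[:,0],R)
```

```text
12.05 [700.95546848 -35.73481457 169.29044054] 43.166830575096135 [ 0.89671633 -1.20927969 -4.10955449] [-0.95189532  0.75940643  0.90665409  1.87807374  0.35847572  0.49942803
 -0.07750566]
lin cm [-0.37 -0.55  0.25]
tw [-0.088 -0.031 -0.287]
```

apply_moves(
  linear=[
    [-0.1,-0.2,0.1],
    [-0.2,-0.4,0.2],
    [-0.3,-0.5,0.2],
    [-0.3,-0.5,0.2],
    [-0.3,-0.5,0.2],
    [-0.3,-0.5,0.2],
  ],
  twist=[
    [-0.03,-0.01,-0.1],
    [-0.06,-0.02,-0.2],
    [-0.09,-0.03,-0.287],
    [-0.09,-0.03,-0.287],
    [-0.09,-0.03,-0.287],
    [-0.09,-0.03,-0.287],
  ],
  claw=[0,0,0,0,0,0],
)

```text
t: 12.55
eef_pos: [702.8, -36.6, 175.0]
tcp_rot: [-0.523, 0.477, -0.164, 0.687]
force: [-0.2, -0.6, -1.0]
opening: 42.9
```

Run:
```python
from h import *
s=state();print(s['t'],s['eef_pos'],s['opening'],s['force'],s['joint_pos'],s['dq'])
R=frame(.6,.5-np.pi/2);delta(np.array([694,-22,185])+19*R[:,0],R)
Rm=Rn.from_quat(s['tcp_rot']).as_matrix();print('bore axis',Rm@frame(.12,.5).T@Rn.from_euler('z',.12).as_matrix()@[0,-1,0])
b=snap('side','s7');a=snap('top','t7');g=snap('wrist','w7')
def cr(n,c,X,h=60,o=400):
    p=proj(c,X).astype(int);i=cv2.imread('pics/'+n+'.png');return cv2.resize(i[p[1]-h:p[1]+h,p[0]-h:p[0]+h],(o,o),interpolation=cv2.INTER_CUBIC)
cv2.imwrite('pics/c7.png',np.hstack([cr('s7',b,[694,-22,160]),cr('t7',a,[694,-22,180])]))
for n,c in(('side',b),('top',a),('wrist',g)):print(n,[(np.round(r['position']).tolist(),round(r['confidence'],2)) for r in look_for(n,'lamp_body')[:4]])
for n in('screwdriver','module','tape_roll'):print(n,[np.round(r['position']).tolist() for r in look_for('side',n)[:2]])
```

```text
12.55 [702.81064041 -36.63086703 175.01617071] 42.89518257253719 [-0.21929655 -0.55276977 -1.00520543] [-1.15820288  1.02388835  1.12053253  1.94630792  0.46685054  0.38190151
 -0.2683588 ] [ 0.0263968  -0.0605469   0.01373904 -0.00706116  0.00356093 -0.0031847
 -0.00582053]
lin cm [-0.08 -0.06  0.1 ]
tw [-0.    -0.003 -0.006]
bore axis [ 0.00436243 -0.004103    0.99998207]
side [([454.0, 211.0, 42.0], 0.95), ([689.0, -40.0, 199.0], 0.84), ([691.0, 137.0, 26.0], 0.71), ([413.0, 105.0, 44.0], 0.62)]
top [([452.0, 221.0, 45.0], 0.87), ([699.0, -28.0, 214.0], 0.76), ([420.0, 115.0, 46.0], 0.66), ([707.0, 153.0, 39.0], 0.63)]
wrist [([683.0, -10.0, 183.0], 0.83)]
screwdriver [[626.0, 260.0, 22.0]]
module [[581.0, 73.0, 17.0]]
tape_roll [[635.0, -339.0, 17.0]]
```

View pics/c7.png

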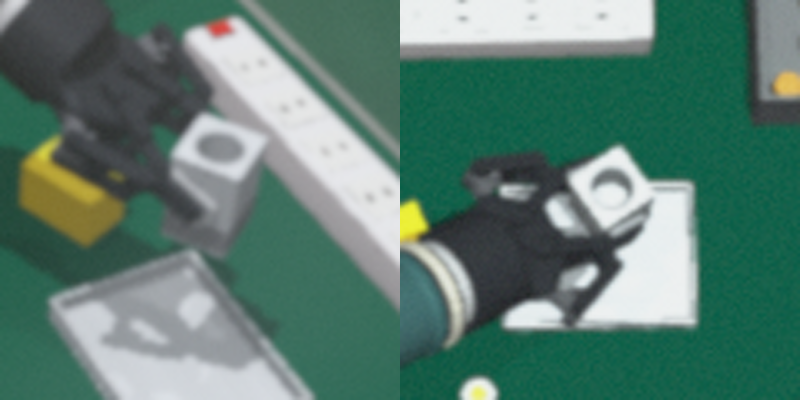

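The lamp body hangs bore-up over the tray, with the bore showing at (220,148) in the side crop and (612,188) in the top crop. I'll let it settle, do a last check and hand in.

apply_moves(
  linear=[
    [0,0,0],
    [0,0,0],
    [0,0,0],
    [0,0,0],
    [0,0,0],
    [0,0,0],
  ],
  twist=[
    [0,0,0],
    [0,0,0],
    [0,0,0],
    [0,0,0],
    [0,0,0],
    [0,0,0],
  ],
  claw=[0,0,0,0,0,0],
)

```text
t: 13.5
eef_pos: [702.8, -36.1, 174.7]
tcp_rot: [-0.524, 0.476, -0.164, 0.687]
force: [-0.2, -0.0, -1.2]
opening: 43.4
```

Run:
```python
from h import *
s=state();print(s['t'],s['eef_pos'],s['opening'],s['force'],np.abs(s['dq']).max())
get_image('side');print(look_for('side','stopper')[:1],look_for('side','bottle')[:1])
job_done()
```

```text
13.5 [702.81689621 -36.08924228 174.74809577] 43.39300485045722 [-0.22284149 -0.03569019 -1.16304185] 0.001106367003479546
[{'position': [512.4, -214.0, 139.4], 'confidence': 0.7}] [{'position': [501.2, -228.7, 85.0], 'confidence': 0.93}]
the job is handed in; nothing more can be done
```

I put the stopper home in the bottle and let go. I then picked up the bare aluminium lamp body and turned it bore-up. It is now held still over the tray, and I handed the job in at about 13.5 s.

**Stopper:** it met the rim with 16 N, about 106 mm above its height on the bench, as expected. After release both pictures showed it flush and upright. The bottle had not visibly moved.

**Lamp body:** the grip reads about 43 mm on the 44 mm block. The commanded bore axis is within 1° of vertical, and the side and top pictures show the bore facing up. Its centre is at about (694, -22, 185) mm, over the middle of the tray. The joints were at rest, at about 0.001 rad/s.

**Other things on the bench:** I re-measured only the screwdriver, module and tape roll by network; the screwdriver and tape roll read within 9 mm of where they were. The module had no starting reading from the network, but it agrees with my own pixel estimate to about 6 mm.

**Disagreements:** the network's readings of the lamp body scatter by up to about 18 mm sideways. The final network reading put the stopper about 9 mm from my wrist-camera estimate of the mouth. The side camera had read the bottle's mouth similarly off before the stopper was placed, so I took both as calibration and detection error.

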